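Stock the topping carousel and present the pink jar

TASK

Stand the pink-lidded jar and the blue canister upright side by side in the free half of the carousel's wooden box; set them down, do not drop them. Then turn the carousel until the pink-lidded jar is straight in front of the pink bar on the mat, and finish with the black knob still gripped, holding the carousel still there: do not let go. Leave the mint-lidded jar, the cupcake and the white cup alone, and keep the two low tins in their half.

Things in the scene. Friction and masses are not known exactly. Their poses are not given: they have to be found in the camera images.
- mat: Fixed round grey mat, 336 mm across, 4 mm thick, on the counter; the carousel stands centred on it. Origin: centre of its underside, at the counter's height. Its x axis points from the centre to the pink bar (the front); z is up.
- front_bar (a point): Centre of the top of the pink bar (50 x 16 mm, its top 16 mm above the counter), fixed on the mat 152 mm from the centre, just outside the carousel's disc: marks the front.
- turntable: Turning part of the carousel: wooden disc 260 mm across (28 to 38 mm above the counter) carrying an open wooden box. Turns either way about a fixed vertical axis at the mat's centre with light friction (0.12 N m) and stays where left. Origin: on the axis, 4 mm above the counter; z up. +x points to the box's free half, the knob is at x = -112 mm, y = 0; two low tins fill the half at -x.
- free_half (a point): Centre of the floor of the box's free half, 42 mm above the counter, 34 mm from the turning axis along turntable +x. Each half is 64 mm (turntable x) by 128 mm (y) inside: room for two items side by side, 32 mm either way along y. Walls, also the one between the halves, are 4 mm thick and rise 30 mm above the floor. Axes as the turntable.
- knob: Black upright round knob, 24 mm in diameter and 34 mm tall, on a thin steel post near the disc's rim, 112 mm from the turning axis on the side opposite the free half. It spins freely on its post. Origin: centre of its underside, 90 mm above the counter; its top is 124 mm above the counter. Moving it sideways round the axis turns the carousel.
- pink_jar: Jar with cream-coloured contents and a pink lid: upright cylinder 56 mm in diameter, 80 mm tall, chamfered foot, 0.15 to 0.31 kg. Starts on the counter. Origin: centre of its underside, z up.
- canister: Blue square canister, 54 x 54 mm, 80 mm tall, rounded edges, 0.14 to 0.28 kg. Starts on the counter. Origin: centre of its underside; x and y square to its faces, z up.
- stock_tin_a: Low square tin with a cream lid, 54 x 54 x 36 mm, loose in the -x half of the box. Origin: centre of its underside.
- stock_tin_b: Low square tin with a brown lid, 54 x 54 x 36 mm, loose in the -x half of the box. Origin: centre of its underside.
- mint_jar: Bystander: jar like the pink one but with a mint-green lid, 56 mm in diameter, 80 mm tall. Origin: centre of its underside.
- cupcake: Bystander: brown cupcake model, 72 mm across, 75 mm tall. Origin: centre of its underside.
- cup: Bystander: white cup, 72 mm across, 70 mm tall. Origin: centre of its underside.

How it is judged:
On the way, in this order (a step that is already met when the one before it is completed fails the run):
1. pink jar and blue canister both stand upright on the floor of the free half (x of pink_jar in the frame of turntable between 0.018 and 0.05 m and y of pink_jar in the frame of turntable between -0.045 and 0.045 m and z of pink_jar in the frame of turntable between 0.034 and 0.042 m and angle between each of pink_jar, canister's own z axis and vertical below 0.12 rad and x of canister in the frame of turntable between 0.018 and 0.05 m and y of canister in the frame of turntable between -0.045 and 0.045 m and z of canister in the frame of turntable between 0.034 and 0.042 m), for 0.2 s.
2. the carousel is turned so that the pink jar is in front of the pink bar (all of step 1 and x of pink_jar in the frame of mat above 0.025 m and y of pink_jar in the frame of mat between -0.011 and 0.011 m), for 0.2 s.
At the end, for the whole second after the job is handed in: Jar and canister upright on the floor of the free half, the jar on the bar's side and its centre within 11 mm of the line from carousel axis to bar, carousel at rest (below 0.05 rad/s), fingers gripping the knob with over 2 N, the two low tins upright in their half (all of step 2 and angular speed of turntable below 0.05 rad/s and contact force between the fingers and knob above 2 N and x of stock_tin_a in the frame of turntable between -0.05 and -0.018 m and y of stock_tin_a in the frame of turntable between -0.045 and 0.045 m and z of stock_tin_a in the frame of turntable between 0.034 and 0.042 m and angle between each of stock_tin_a, stock_tin_b's own z axis and vertical below 0.12 rad and x of stock_tin_b in the frame of turntable between -0.05 and -0.018 m and y of stock_tin_b in the frame of turntable between -0.045 and 0.045 m and z of stock_tin_b in the frame of turntable between 0.034 and 0.042 m); the arm keeps its last pose, push and grip.
It fails at once if mint jar moved by over 25 mm or tipped (distance of mint_jar from where it was at the start of the episode above 0.025 m or angle between mint_jar's own z axis and vertical above 0.4 rad).
It fails at once if cupcake moved by over 25 mm or tipped (distance of cupcake from where it was at the start of the episode above 0.025 m or angle between cupcake's own z axis and vertical above 0.4 rad).
It fails at once if cup moved by over 25 mm or tipped (distance of cup from where it was at the start of the episode above 0.025 m or angle between cup's own z axis and vertical above 0.4 rad).
It fails at once if pink jar dropped (falling freely above 0.6 m/s) (contact force between pink_jar and the fingers below 0.05 N and linear speed of pink_jar above 0.6 m/s).
It fails at once if canister dropped (falling freely above 0.6 m/s) (contact force between canister and the fingers below 0.05 N and linear speed of canister above 0.6 m/s).
It also fails if it takes over 72 s, if anything falls off the work surface, if the arm or the gripper's body presses on something with over 40 N, if the wrist force passes 120 N, or if a joint passes its speed limit or range.

ROBOT

A 7-joint arm with a two-finger parallel gripper is mounted at the origin on the work surface. World frame = base frame: x ahead of the robot, y to its left, z up, the work surface at z = 0. Lengths are in m, angles in rad, forces in N, time in s.
With the tool pointing down it reaches from about 0.4 to 0.85 m from the base axis. Payload 4.5 kg.
Tool frame: the origin (TCP) lies between the finger pads; the fingertips stand 11 mm ahead of it and the grasp point (between the pads) lies 8 mm behind it (r.nose_length is the distance from the TCP to the fingertips, in m); z points along the fingers, y is the line along which they close (so a half turn about z gives the same grasp; the last joint's range is limited). The gripper opens to 88 mm and grips with 3 to 60 N. Pads are 18 mm wide; open, the fingers measure 123 mm over their backs; the gripper's body (75 mm by 187 mm) begins 45 mm behind the grasp point.
Start: joints at [1.207, 0.689, -0.195, 1.565, 0.157, 0.902, -0.215], TCP at [0.242, -0.576, 0.25] pointing down, gripper open.
Joint ranges: [-3.01, 3.01], [-0.46, 2.08], [-1.47, 1.51], [0.13, 2.56], [-1, 4.14], [0.04, 2.09], [-2.66, 2.66]. Speed limits (rad/s): [2.57, 2.57, 3.14, 3.14, 3.14, 3.14, 3.14].

INTERFACE

Orientations are given as a unit quaternion [x, y, z, w].
In Python, from plant import get_state, snapshot, camera_model, r gives the robot as it stands.
- The arm moves only by the shell command python3 -m inch 'ROWS' [FORCE]. ROWS is text: rows parted by semicolons, each of 7 numbers parted by spaces: the opening, from -1 (shut) to 1 (fully open), then the shift along the tool's x, y, z in m, then the turn, a rotation vector about the tool's x, y, z in rad. A call has 1 to 20 rows; each row shifts and turns the commanded pose from where the row before left it, along the tool's axes as they then stand; what a row does not reach is not made up. A row lasts 1/12 s, in which the tool goes at most 41.7 mm and 7.16 degrees, less where a joint would pass 70% of its speed; a pose out of reach is approached as far as the arm can. A call is refused whole if a number of a shift passes 0.0417 or a number of a turn 0.125, either way. A call with a gripper value outside its range is refused whole. The fingers move at their own pace and stop on an object; FORCE is the grip in N (left out, the last holds). Time passes only in rows, so rows that do not move let the fingers close. It gives the time, the measured TCP pose, the force, the opening and the grip force at its end, in the units of the state.
- get_state(): the state, without advancing time (a new reading comes with each control period).
- snapshot(name): name is "side" or "top"; returns (picture, depth): 420x560x3 uint8, red, green, blue; 420x560 float32, m along the optical axis (not along the pixel's ray), 0 where there is no reading.
- camera_model(name): a dict with "intrinsics" (3x3 intrinsics, pixels), "view" (4x4, takes a point from world to camera coordinates). Camera axes: x right, y down, z forward; pixel columns grow to the right and rows downward; lengths in m; the calibration is good to about 2 mm. A picture is of the moment at which its call begins. camera_model takes no time and is no camera call.
- r.finish_job(): hands the job in; it is judged then, once.
The state is a dict: "clock": time; "q": joint angles; "qd": joint speeds; "joint_torque": joint torques, N m; "tool_pos": TCP position; "eef_rot": TCP orientation; "contact_force": force on the tool from outside, world axes, zero at the start; "moment": the same for the moment, N m; "opening": opening from 0.0 (shut) to 1.0 (fully open); "finger_force": force on a finger pad.
Only numpy, scipy, OpenCV 4.12 (cv2) and the standard library are available. Lean on these libraries where they do the work, as an engineer would, in place of code of your own. Each camera call takes 0.05 s, during which the arm holds its last target. There are 200 camera calls.

## Working session

There is one attempt and no reset: what is moved stays moved. The work goes in short steps, Python scripts to look and compute and a shell command to move; the robot and the scene stay as the last step left them, time stands still between calls to the robot, and variables do not carry over. Pictures are saved under pics/ and viewed, at most 10 in all, crops included, and the job is handed in when it is done.

```bash
ls; mkdir -p pics; python3 - <<'E'
from plant import *
import cv2,numpy as np
s=get_state();print({k:np.round(v,3) for k,v in s.items()})
for n in("top","side"):
    p,d=snapshot(n);cv2.imwrite(f"pics/{n}0.png",p[:,:,::-1]);np.savez(f"{n}0",p=p,d=d)
    m=camera_model(n);print(n,np.round(m["intrinsics"],1),np.round(m["view"],3))
E
```

```text
pics
{'clock': np.float64(0.0), 'q': array([ 1.207,  0.69 , -0.195,  1.566,  0.157,  0.902, -0.215]), 'qd': array([-0.002, -0.002,  0.   ,  0.   , -0.   , -0.001,  0.001]), 'joint_torque': array([-0.0000e+00, -5.2756e+01, -1.2660e+00, -1.5343e+01, -5.2000e-02,
        7.0000e-03,  0.0000e+00]), 'tool_pos': array([ 0.242, -0.576,  0.249]), 'eef_rot': array([ 0.98 ,  0.198, -0.   , -0.001]), 'contact_force': array([ 0.204, -0.239, -0.096]), 'moment': array([-0.028, -0.036,  0.036]), 'finger_force': np.float64(0.0), 'opening': np.float64(1.002)}
top [[512.7   0.  278.6]
 [  0.  512.7 204.2]
 [  0.    0.    1. ]] [[-0.067 -0.998 -0.002  0.078]
 [-0.975  0.066 -0.212  0.581]
 [ 0.212 -0.013 -0.977  1.402]
 [ 0.     0.     0.     1.   ]]
side [[381.    0.  282.1]
 [  0.  381.  207.2]
 [  0.    0.    1. ]] [[ 0.999 -0.034 -0.003 -0.563]
 [-0.027 -0.711 -0.703  0.126]
 [ 0.021  0.702 -0.711  0.97 ]
 [ 0.     0.     0.     1.   ]]
```

View pics/top0.png

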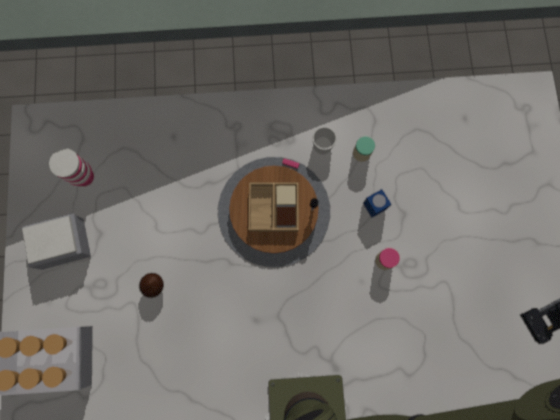

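View pics/side0.png

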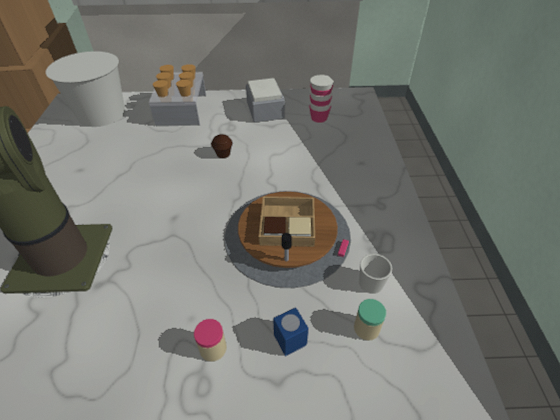

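The top view shows the carousel at (273,210), with the free half on the left (262,207), the knob at (314,203) and the bar at (290,163). The pink jar is at (389,259), the canister at (377,203), the mint jar at (364,147) and the cup at (323,140). The side view agrees with this layout.

```bash
cat > h.py <<'E'
import cv2,numpy as np
from plant import *
def ray(n,uv,z):
    m=camera_model(n);K=m["intrinsics"];V=np.array(m["view"]);R,t=V[:3,:3],V[:3,3]
    uv=np.atleast_2d(uv);d=np.c_[uv,np.ones(len(uv))]@np.linalg.inv(K).T@R
    c=-R.T@t;return c+d*((z-c[2])/d[:,2])[:,None]
def mask(p,hr,smin,vmin,vmax=255,roi=None):
    h=cv2.cvtColor(p,cv2.COLOR_RGB2HSV);m=cv2.inRange(h,(hr[0],smin,vmin),(hr[1],255,vmax))
    if roi:
        k=np.zeros_like(m);a,b,c,d=roi;k[b:d,a:c]=255;m&=k
    return m
def big(m):
    c,_=cv2.findContours(m,cv2.RETR_EXTERNAL,cv2.CHAIN_APPROX_NONE);return max(c,key=cv2.contourArea)[:,0].astype(float)
def cen(c):
    M=cv2.moments(c.astype(np.float32));return np.array([M['m10']/M['m00'],M['m01']/M['m00']])
def pts(n,d,m):
    v,u=np.nonzero((m>0)&(d>0));z=d[v,u];mm=camera_model(n);K=mm["intrinsics"];V=np.array(mm["view"])
    P=(np.c_[u,v,np.ones(len(u))]@np.linalg.inv(K).T)*z[:,None];return (P-V[:3,3])@V[:3,:3]
E
python3 - <<'E'
from h import *
T=np.load('top0.npz');S=np.load('side0.npz')
R={'top':{'pink':((165,179),100,120,(360,235,420,290),.08),'bar':((160,179),100,80,(270,150,310,175),.016),'mint':((70,95),60,80,(345,125,390,170),.08),'knob':((0,180),0,0,(305,192,325,212),.124),'blue':((100,125),120,30,(350,180,400,230),.08),'cup':((0,180),0,0,(300,120,345,160),.07)},
'side':{'pink':((165,179),100,120,(180,310,240,370),.08),'bar':((160,179),100,80,(330,230,360,262),.016),'mint':((70,95),60,80,(350,295,395,345),.08),'knob':((0,180),0,0,(275,230,300,265),.124),'blue':((100,125),120,30,(260,300,320,360),.08)}}
for n,I in(('top',T),('side',S)):
  for k,(hr,s,v,roi,z) in R[n].items():
    m=mask(I['p'],hr,s,v,255 if k!='knob' else 45,roi)
    if k=='cup':continue
    c=big(m);W=ray(n,c,z);print(n,k,len(c),'cen',np.round(cen(c),1),ray(n,cen(c),z).round(4)[0],'ext',W[:,:2].min(0).round(3),W[:,:2].max(0).round(3), 'circ',(lambda o:(np.round(o[0],4),round(o[1],4)))(cv2.minEnclosingCircle(W[:,:2].astype(np.float32))))
    P=pts(n,I['d'],m);print('   depth ztop',np.percentile(P[:,2],[5,50,95]).round(3))
# depth maps: canister top, box walls, disc
for n,I in(('top',T),('side',S)):
  P=pts(n,I['d'],np.full(I['d'].shape,255,np.uint8))
  def sel(lo,hi,cx,cy,r):
    q=P[(P[:,2]>lo)&(P[:,2]<hi)&(np.hypot(P[:,0]-cx,P[:,1]-cy)<r)];return q
  a=sel(.072,.095,.53,-.19,.3)
  print(n,len(a))
  q=ray(n,[(273,210)] if n=='top' else [(288,228)],.04)[0]
  w=sel(.064,.08,q[0],q[1],.105)[:,:2].astype(np.float32);print(' box',len(w),cv2.minAreaRect(w) if len(w)>4 else '')
  w=sel(.031,.045,q[0],q[1],.16)[:,:2].astype(np.float32);print(' disc',len(w),cv2.minEnclosingCircle(w))
for i,I in(('top',T),('side',S)):
  a=I['p'][110:310,210:430] if i=='top' else I['p'][180:380,180:400]
  cv2.imwrite(f'pics/z{i}.png',cv2.resize(a[:,:,::-1],None,fx=2.7,fy=2.7,interpolation=2))
a,b=[cv2.imread(f'pics/z{i}.png') for i in('top','side')]
cv2.imwrite('pics/z.png',cv2.resize(np.hstack([a,b]),(800,364)))
E
```

```text
top pink 53 cen [389.1 257.4] [ 0.4102 -0.2547  0.08  ] ext [ 0.384 -0.28 ] [ 0.436 -0.229] circ (array([ 0.4106, -0.2544]), 0.0271)
   depth ztop [0.075 0.081 0.086]
top bar 37 cen [290.4 163. ] [ 0.7181 -0.0054  0.016 ] ext [ 0.704 -0.028] [0.732 0.017] circ (array([ 0.7198, -0.0057]), 0.0251)
   depth ztop [0.01  0.016 0.022]
top mint 50 cen [365.  145.5] [ 0.7371 -0.2215  0.08  ] ext [ 0.711 -0.248] [ 0.763 -0.195] circ (array([ 0.7375, -0.2215]), 0.0274)
   depth ztop [0.075 0.08  0.085]
top knob 22 cen [313.8 202.8] [ 0.5684 -0.0565  0.124 ] ext [ 0.557 -0.066] [ 0.579 -0.046] circ (array([ 0.5679, -0.057 ]), 0.0126)
   depth ztop [0.113 0.123 0.128]
top blue 100 cen [374.3 205.7] [ 0.558  -0.2295  0.08  ] ext [ 0.532 -0.272] [ 0.599 -0.204] circ (array([ 0.5656, -0.2366]), 0.0387)
   depth ztop [0.037 0.078 0.085]
side pink 80 cen [208.2 332.5] [ 0.4113 -0.2595  0.08  ] ext [ 0.383 -0.289] [ 0.438 -0.231] circ (array([ 0.4113, -0.2592]), 0.0297)
   depth ztop [0.076 0.079 0.081]
side bar 40 cen [342.8 247.6] [ 0.7172 -0.0098  0.016 ] ext [ 0.702 -0.036] [0.734 0.018] circ (arr
[... 270 characters left out ...]
699 -0.0708  0.124 ] ext [ 0.561 -0.092] [ 0.58  -0.048] circ (array([ 0.5688, -0.0702]), 0.0223)
   depth ztop [0.097 0.12  0.125]
side blue 115 cen [290.3 331. ] [ 0.5706 -0.262   0.08  ] ext [ 0.539 -0.307] [ 0.604 -0.213] circ (array([ 0.5706, -0.2599]), 0.0489)
   depth ztop [0.02  0.072 0.081]
top 1828
 box 903 ((0.5783659219741821, 0.05594325065612793), (0.13783369958400726, 0.13729515671730042), 85.81702423095703)
 disc 4451 ((0.5785041451454163, 0.05473248288035393), 0.12993048131465912)
side 2790
 box 1331 ((0.577899694442749, 0.0312529057264328), (0.19063660502433777, 0.13615357875823975), 86.02818298339844)
 disc 3862 ((0.579729437828064, 0.05263270065188408), 0.1310560256242752)
```

View pics/z.png

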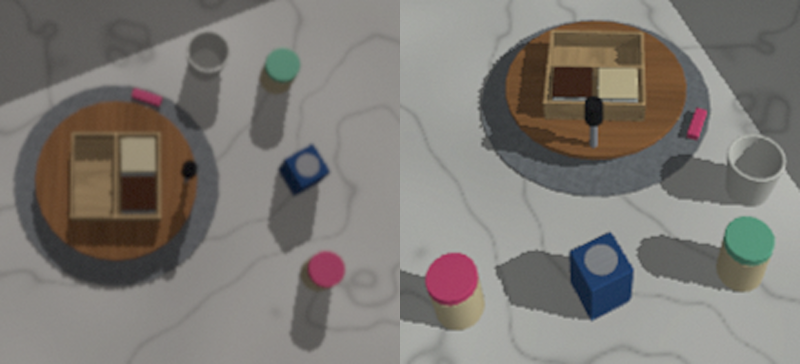

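The box, bar and knob are all clear in both crops, and the canister is yawed by about 30°. Next I get the canister pose and the shifts in the tool frame.

```bash
cat >> h.py <<'E'
from scipy.spatial.transform import Rotation as Ro
def go(p,yaw=None):
    """print shift (tool axes) and tool-z turn to reach world p with tool-x yaw (deg)"""
    s=get_state();R=Ro.from_quat(s['eef_rot']).as_matrix();th=np.degrees(np.arctan2(R[1,0],R[0,0]))
    print('t %.2f pos'%s['clock'],s['tool_pos'].round(4),'th %.2f'%th,'tilt',np.round(R[:2,2],3),'op %.3f f %.1f'%(s['opening'],s['finger_force']),'F',s['contact_force'].round(1))
    print('  now axes',(R.T@(np.array(p)-s['tool_pos'])).round(4),end=' ')
    if yaw is not None:
        y=np.radians(yaw);Q=np.array([[np.cos(y),np.sin(y),0],[np.sin(y),-np.cos(y),0],[0,0,-1]])
        print('turn(tool z) %.4f'%(-np.radians(yaw-th)),'after turn',(Q.T@(np.array(p)-s['tool_pos'])).round(4),end='')
    print()
E
python3 - <<'E'
from h import *
for n in('top','side'):
  I=np.load(n+'0.npz');P=pts(n,I['d'],np.full(I['d'].shape,255,np.uint8))
  for nm,cx,cy in(('can',.565,-.236),('jar',.41,-.256)):
    w=P[(P[:,2]>.073)&(P[:,2]<.09)&(np.hypot(P[:,0]-cx,P[:,1]-cy)<.055)][:,:2]
    print(n,nm,len(w),w.mean(0).round(4),cv2.minAreaRect(w.astype(np.float32)),np.array(cv2.minEnclosingCircle(w.astype(np.float32))[0]).round(4))
go([.4105,-.256,.11],-5)
E
```

```text
top can 357 [ 0.5705 -0.2424] ((0.5714290142059326, -0.24342602491378784), (0.05392468720674515, 0.055074647068977356), 24.6900577545166) [ 0.5712 -0.2431]
top jar 321 [ 0.4095 -0.2547] ((0.4097970426082611, -0.2552032768726349), (0.053461458534002304, 0.05381172522902489), 73.47419738769531) [ 0.4098 -0.2549]
side can 713 [ 0.5718 -0.2474] ((0.5719524025917053, -0.24493733048439026), (0.054573237895965576, 0.05479300767183304), 25.717931747436523) [ 0.5715 -0.2462]
side jar 635 [ 0.4111 -0.2591] ((0.410795122385025, -0.2574492394924164), (0.05399969220161438, 0.05504521355032921), 0.3468594253063202) [ 0.4107 -0.2576]
t 0.10 pos [ 0.2419 -0.5757  0.2489] th 22.80 tilt [-0.001  0.002] op 0.997 f 0.0 F [ 0.  -0.1 -0.6]
  now axes [ 0.2793 -0.2291  0.1393] turn(tool z) 0.4852 after turn [ 0.1401 -0.3331  0.1389]
```

```bash
python3 -m inch '1 .017 -.0062 0 0 0 -.038;1 .0338 -.0124 0 0 0 0;1 .0338 -.0124 0 0 0 0;1 .0338 -.0124 0 0 0 0;1 .0338 -.0124 0 0 0 0;1 .0338 -.0124 0 0 0 0;1 .0338 -.0124 0 0 0 0;1 .0338 -.0124 .01 0 0 0;1 .0338 -.0124 .01 0 0 0;1 .0338 -.0124 .02 0 0 0;1 .0338 -.0124 .02 0 0 0;1 .0338 -.0124 .02 0 0 0;1 .0338 -.0124 .02 0 0 0;1 .0164 -.0061 .01 0 0 0;1 0 0 0 0 0 0' 25; python3 - <<'E'
from h import *
go([.5717,-.2441,.057],25)
E
```

```text
clock: 1.35
tool_pos: [0.5755, -0.2363, 0.137]
eef_rot: [0.975, 0.222, 0.0, -0.003]
contact_force: [0.3, 0.1, 0.9]
opening: 1.001
finger_force: 0.0
t 1.35 pos [ 0.5755 -0.2363  0.137 ] th 25.63 tilt [-0.001  0.007] op 1.001 f 0.0 F [0.3 0.1 0.9]
  now axes [-0.007   0.0059  0.0799] turn(tool z) 0.0110 after turn [-0.0067  0.0054  0.08  ]
```

```bash
python3 -m inch '1 0 0 0 0 0 0;1 0 0 0 0 0 0;1 0 0 0 0 0 0;1 0 0 0 0 0 0'; python3 - <<'E'
from h import *
go([.5717,-.2441,.057],25)
E
```

```text
clock: 1.68
tool_pos: [0.5718, -0.2471, 0.1406]
eef_rot: [0.977, 0.215, 0.0, 0.001]
contact_force: [0.0, -0.2, -0.2]
opening: 1.0
finger_force: 0.0
t 1.68 pos [ 0.5718 -0.2471  0.1406] th 24.83 tilt [ 0.001 -0.001] op 1.000 f 0.0 F [ 0.  -0.2 -0.2]
  now axes [ 0.0011 -0.0029  0.0836] turn(tool z) -0.0029 after turn [ 0.0011 -0.0028  0.0836]
```

```bash
python3 -m inch '1 0 0 .006 0 0 0;1 0 0 .012 0 0 0;1 0 0 .016 0 0 0;1 0 0 .016 0 0 0;1 0 0 .014 0 0 0;1 0 0 .01 0 0 0;1 0 0 .006 0 0 0;1 0 0 .002 0 0 0;1 0 0 0 0 0 0;1 0 0 0 0 0 0'; python3 - <<'E'
from h import *
go([.5717,-.2441,.057],25)
E
```

```text
clock: 2.52
tool_pos: [0.573, -0.2455, 0.0582]
eef_rot: [0.976, 0.216, 0.0, 0.0]
contact_force: [-0.5, 0.4, -0.0]
opening: 0.998
finger_force: 0.0
t 2.52 pos [ 0.573  -0.2455  0.0582] th 24.96 tilt [ 0.001 -0.   ] op 0.998 f 0.0 F [-0.5  0.4 -0. ]
  now axes [-0.0006 -0.0018  0.0012] turn(tool z) -0.0006 after turn [-0.0006 -0.0018  0.0012]
```

Within 2 mm of the target, so I close on the canister and lift.

```bash
python3 -m inch '0 0 0 0 0 0 0;-.5 0 0 0 0 0 0;-1 0 0 0 0 0 0;-1 0 0 0 0 0 0;-1 0 0 0 0 0 0;-1 0 0 0 0 0 0;-1 0 0 0 0 0 0;-1 0 0 -.005 0 0 0;-1 0 0 -.01 0 0 0;-1 0 0 -.02 0 0 0;-1 0 0 -.025 0 0 0;-1 0 0 -.025 0 0 0;-1 0 0 -.02 0 0 0;-1 0 0 -.01 0 0 0;-1 0 0 -.005 0 0 0;-1 0 0 0 0 0 0' 25; python3 - <<'E'
from h import *
go([.5496,.0912,.180],-5)
E
```

```text
clock: 3.85
tool_pos: [0.5729, -0.2457, 0.1786]
eef_rot: [0.976, 0.216, 0.001, 0.001]
contact_force: [0.3, -0.8, -3.6]
opening: 0.614
finger_force: 25.0
t 3.85 pos [ 0.5729 -0.2457  0.1786] th 24.95 tilt [ 0.001 -0.001] op 0.614 f 25.0 F [ 0.3 -0.8 -3.6]
  now axes [ 0.121  -0.3153 -0.0017] turn(tool z) 0.5227 after turn [-0.0525 -0.3336 -0.0014]
```

```bash
python3 -m inch '-1 0 0 -.01 0 0 .06;-1 0 0 -.015 0 0 .1;-1 0 0 -.01 0 0 .1;-1 0 0 0 0 0 .1;-1 0 0 0 0 0 .1;-1 -.004 -.012 0 0 0 .0627;-1 -.004 -.024 0 0 0 0;-1 -.004 -.03 0 0 0 0;-1 -.004 -.03 0 0 0 0;-1 -.004 -.03 0 0 0 0;-1 -.004 -.03 0 0 0 0;-1 -.004 -.03 0 0 0 0;-1 -.004 -.03 0 0 0 0;-1 -.004 -.03 0 0 0 0;-1 -.004 -.03 0 0 0 0;-1 -.004 -.03 0 0 0 0;-1 -.004 -.018 0 0 0 0;-1 -.004 -.0076 0 0 0 0;-1 0 -.002 0 0 0 0;-1 0 0 0 0 0 0';python3 -m inch '-1 0 0 .01 0 0 0;-1 0 0 .015 0 0 0;-1 0 0 .015 0 0 0;-1 0 0 .01 0 0 0;-1 0 0 .005 0 0 0;-1 0 0 0 0 0 0;-1 0 0 0 0 0 0;-1 0 0 0 0 0 0'; python3 - <<'E'
from h import *
go([.5496,.0912,.100],-4.8)
for n in('top','side'):
    p,d=snapshot(n);cv2.imwrite(f'pics/a{n}.png',p[:,:,::-1])
a=cv2.imread('pics/atop.png')[120:300,190:370];b=cv2.imread('pics/aside.png')[150:330,190:370]
cv2.imwrite('pics/a.png',cv2.resize(np.hstack([a,b]),(800,400),interpolation=2))
E
```

```text
clock: 5.52
tool_pos: [0.5484, 0.0904, 0.212]
eef_rot: [0.999, -0.043, -0.001, 0.001]
contact_force: [1.3, -0.6, -2.0]
opening: 0.612
finger_force: 25.0
clock: 6.18
tool_pos: [0.5496, 0.091, 0.1583]
eef_rot: [0.999, -0.044, 0.001, -0.0]
contact_force: [0.2, -0.0, -2.4]
opening: 0.61
finger_force: 25.0
t 6.18 pos [0.5496 0.091  0.1583] th -5.01 tilt [0.001 0.   ] op 0.610 f 25.0 F [ 0.2 -0.  -2.4]
  now axes [-0.0001 -0.0002  0.0583] turn(tool z) -0.0037 after turn [ 0.     -0.0002  0.0583]
```

View pics/a.png

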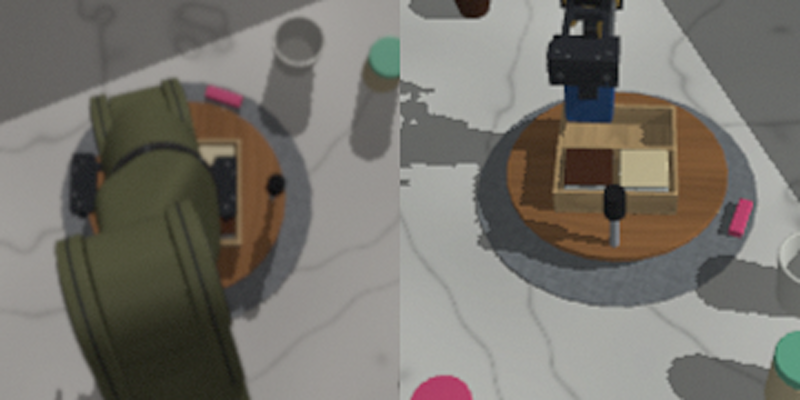

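The canister hangs over the near side of the free half at (590,105), with the box clear underneath. I lower it gently.

```bash
python3 -m inch '-1 0 0 .006 0 0 0;-1 0 0 .01 0 0 0;-1 0 0 .01 0 0 0;-1 0 0 .01 0 0 0;-1 0 0 .008 0 0 0;-1 0 0 .005 0 0 0;-1 0 0 .003 0 0 0;-1 0 0 .002 0 0 0;-1 0 0 .001 0 0 0;-1 0 0 0 0 0 0;-1 0 0 0 0 0 0'; python3 -m inch '-1 0 0 .001 0 0 0;-1 0 0 .001 0 0 0;-1 0 0 .001 0 0 0;-1 0 0 0 0 0 0'
```

```text
clock: 7.2
tool_pos: [0.5493, 0.0914, 0.103]
eef_rot: [0.999, -0.043, 0.0, -0.0]
contact_force: [-0.4, -0.0, -2.8]
opening: 0.612
finger_force: 25.0
clock: 7.53
tool_pos: [0.5491, 0.0914, 0.0999]
eef_rot: [0.999, -0.043, 0.0, -0.0]
contact_force: [0.7, 0.6, -1.5]
opening: 0.61
finger_force: 25.0
```

```bash
python3 -m inch '-1 0 0 .001 0 0 0;-1 0 0 .0005 0 0 0;-1 0 0 0 0 0 0;-1 0 0 0 0 0 0'; python3 -m inch '.3 0 0 0 0 0 0;.5 0 0 0 0 0 0;.8 0 0 0 0 0 0;1 0 0 0 0 0 0;1 0 0 0 0 0 0;1 0 0 -.01 0 0 0;1 0 0 -.02 0 0 0;1 0 0 -.03 0 0 0;1 0 0 -.03 0 0 0;1 0 0 -.02 0 0 0;1 0 0 -.01 0 0 0;1 0 0 0 0 0 0'; python3 - <<'E'
from h import *
go([.4105,-.2565,.22],-5)
E
```

```text
clock: 7.87
tool_pos: [0.5492, 0.0913, 0.0998]
eef_rot: [0.999, -0.044, 0.001, -0.0]
contact_force: [-2.1, -0.1, 11.7]
opening: 0.611
finger_force: 25.0
clock: 8.87
tool_pos: [0.5503, 0.0915, 0.2207]
eef_rot: [0.999, -0.044, 0.002, -0.001]
contact_force: [-0.1, -0.4, -0.1]
opening: 0.998
finger_force: 0.0
t 8.87 pos [0.5503 0.0915 0.2207] th -4.99 tilt [0.005 0.001] op 0.998 f 0.0 F [-0.1 -0.4 -0.1]
  now axes [-1.090e-01  3.588e-01 -3.000e-04] turn(tool z) 0.0002 after turn [-0.109   0.3588  0.0007]
```

```bash
python3 -m inch '1 -.004 .012 0 0 0 0;1 -.007 .022 0 0 0 0;1 -.009 .03 0 0 0 0;1 -.009 .03 0 0 0 0;1 -.009 .03 0 0 0 0;1 -.009 .03 0 0 0 0;1 -.009 .03 0 0 0 0;1 -.009 .03 0 0 0 0;1 -.009 .03 0 0 0 0;1 -.009 .03 0 0 0 0;1 -.009 .03 0 0 0 0;1 -.009 .03 0 0 0 0;1 -.006 .018 .01 0 0 0;1 -.002 .0068 .02 0 0 0;1 0 0 .025 0 0 0;1 0 0 .025 0 0 0;1 0 0 .015 0 0 0;1 0 0 .006 0 0 0;1 0 0 0 0 0 0;1 0 0 0 0 0 0'; python3 - <<'E'
from h import *
go([.4105,-.2565,.057],-5)
E
```

```text
clock: 10.53
tool_pos: [0.4083, -0.2566, 0.1169]
eef_rot: [0.999, -0.044, -0.001, -0.0]
contact_force: [0.1, 0.7, 0.2]
opening: 1.001
finger_force: 0.0
t 10.53 pos [ 0.4083 -0.2566  0.1169] th -5.00 tilt [-0.002  0.001] op 1.001 f 0.0 F [0.1 0.7 0.2]
  now axes [ 0.0022 -0.0003  0.0599] turn(tool z) 0.0001 after turn [ 0.0021 -0.0003  0.0599]
```

```bash
python3 -m inch '1 .002 0 .006 0 0 0;1 0 0 .012 0 0 0;1 0 0 .014 0 0 0;1 0 0 .014 0 0 0;1 0 0 .008 0 0 0;1 0 0 .004 0 0 0;1 0 0 .002 0 0 0;1 0 0 0 0 0 0;1 0 0 0 0 0 0'; python3 -m inch '0 0 0 0 0 0 0;-.5 0 0 0 0 0 0;-1 0 0 0 0 0 0;-1 0 0 0 0 0 0;-1 0 0 0 0 0 0;-1 0 0 0 0 0 0;-1 0 0 0 0 0 0;-1 0 0 -.005 0 0 0;-1 0 0 -.01 0 0 0;-1 0 0 -.02 0 0 0;-1 0 0 -.025 0 0 0;-1 0 0 -.03 0 0 0;-1 0 0 -.03 0 0 0;-1 0 0 -.02 0 0 0;-1 0 0 -.01 0 0 0;-1 0 0 -.005 0 0 0;-1 0 0 0 0 0 0' 25; python3 - <<'E'
from h import *
go([.6134,.0857,.22],-5)
E
```

```text
clock: 11.28
tool_pos: [0.4115, -0.2571, 0.0577]
eef_rot: [0.999, -0.043, 0.0, 0.0]
contact_force: [-0.1, 0.0, 0.1]
opening: 0.998
finger_force: 0.0
clock: 12.7
tool_pos: [0.4113, -0.2572, 0.2135]
eef_rot: [0.999, -0.044, 0.001, 0.001]
contact_force: [0.2, 0.5, -3.3]
opening: 0.627
finger_force: 25.0
t 12.70 pos [ 0.4113 -0.2572  0.2135] th -5.00 tilt [ 0.002 -0.001] op 0.627 f 25.0 F [ 0.2  0.5 -3.3]
  now axes [ 0.1714 -0.3592 -0.0065] turn(tool z) -0.0000 after turn [ 0.1714 -0.3592 -0.0065]
```

```bash
python3 -m inch '-1 .006 -.012 0 0 0 0;-1 .0105 -.022 0 0 0 0;-1 .0143 -.03 0 0 0 0;-1 .0143 -.03 0 0 0 0;-1 .0143 -.03 0 0 0 0;-1 .0143 -.03 0 0 0 0;-1 .0143 -.03 0 0 0 0;-1 .0143 -.03 0 0 0 0;-1 .0143 -.03 0 0 0 0;-1 .0143 -.03 0 0 0 0;-1 .0143 -.03 0 0 0 0;-1 .0143 -.03 0 0 0 0;-1 .0086 -.018 0 0 0 0;-1 .0033 -.0072 0 0 0 0;-1 0 0 .01 0 0 0;-1 0 0 .015 0 0 0;-1 0 0 .015 0 0 0;-1 0 0 .01 0 0 0;-1 0 0 .003 0 0 0;-1 0 0 0 0 0 0';python3 -m inch '-1 0 0 0 0 0 0;-1 0 0 0 0 0 0;-1 0 0 0 0 0 0';  python3 - <<'E'
from h import *
go([.6134,.0857,.1],-5)
for n in('top','side'):
    p,d=snapshot(n);cv2.imwrite(f'pics/b{n}.png',p[:,:,::-1])
a=cv2.imread('pics/btop.png')[120:300,190:370];b=cv2.imread('pics/bside.png')[150:330,190:370]
cv2.imwrite('pics/b.png',cv2.resize(np.hstack([a,b]),(800,400),interpolation=2))
E
```

```text
clock: 14.37
tool_pos: [0.6118, 0.0844, 0.1578]
eef_rot: [0.999, -0.044, -0.002, 0.001]
contact_force: [0.0, -0.6, -2.3]
opening: 0.626
finger_force: 25.0
clock: 14.62
tool_pos: [0.6137, 0.086, 0.1601]
eef_rot: [0.999, -0.044, 0.001, -0.0]
contact_force: [0.2, 0.5, -2.3]
opening: 0.626
finger_force: 25.0
t 14.62 pos [0.6137 0.086  0.1601] th -4.99 tilt [0.002 0.   ] op 0.626 f 25.0 F [ 0.2  0.5 -2.3]
  now axes [-0.0004  0.0003  0.0601] turn(tool z) 0.0001 after turn [-0.0003  0.0003  0.0601]
```

View pics/b.png

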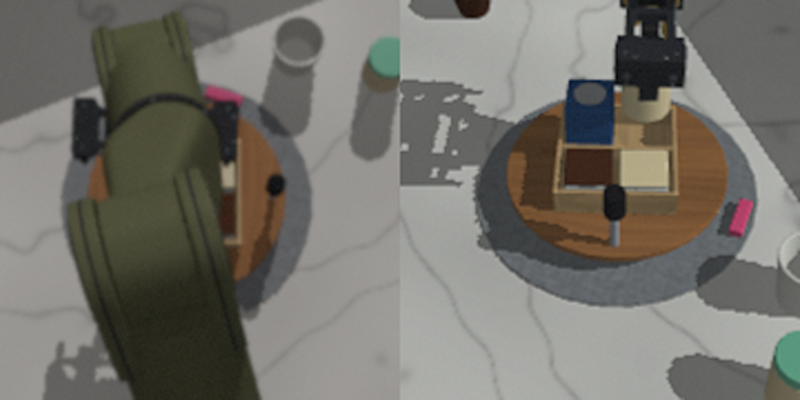

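The canister stands upright in the near end of the free half at (590,110), and the jar hangs over the other end at (645,100). I lower the jar.

```bash
python3 -m inch '-1 0 0 .006 0 0 0;-1 0 0 .01 0 0 0;-1 0 0 .01 0 0 0;-1 0 0 .01 0 0 0;-1 0 0 .009 0 0 0;-1 0 0 .006 0 0 0;-1 0 0 .004 0 0 0;-1 0 0 .002 0 0 0;-1 0 0 .001 0 0 0;-1 0 0 0 0 0 0;-1 0 0 0 0 0 0'; python3 -m inch '-1 0 0 .001 0 0 0;-1 0 0 .001 0 0 0;-1 0 0 .0005 0 0 0;-1 0 0 0 0 0 0;-1 0 0 0 0 0 0'
```

```text
clock: 15.63
tool_pos: [0.6135, 0.0861, 0.1016]
eef_rot: [0.999, -0.043, 0.0, -0.0]
contact_force: [-0.6, -0.5, -2.6]
opening: 0.63
finger_force: 25.0
clock: 16.05
tool_pos: [0.6135, 0.0862, 0.0994]
eef_rot: [0.999, -0.043, 0.001, -0.0]
contact_force: [-1.4, 0.3, 4.0]
opening: 0.626
finger_force: 25.0
```

```bash
python3 -m inch '.3 0 0 0 0 0 0;.5 0 0 0 0 0 0;.8 0 0 0 0 0 0;1 0 0 0 0 0 0;1 0 0 0 0 0 0;1 0 0 -.01 0 0 0;1 0 0 -.02 0 0 0;1 0 0 -.03 0 0 0;1 0 0 -.03 0 0 0;1 0 0 -.02 0 0 0;1 0 0 -.01 0 0 0;1 -.004 .016 0 0 0 0;1 -.006 .026 0 0 0 0;1 -.006 .028 0 0 0 0;1 -.006 .028 0 0 0 0;1 -.006 .026 0 0 0 0;1 -.004 .016 0 0 0 0;1 -.0009 .0064 0 0 0 0;1 0 0 0 0 0 0'; python3 -m inch '1 0 0 .01 0 0 0;1 0 0 .015 0 0 0;1 0 0 .015 0 0 0;1 0 0 .01 0 0 0;1 0 0 .003 0 0 0;1 0 0 0 0 0 0;1 0 0 0 0 0 0;1 0 0 0 0 0 0';python3 - <<'E'
from h import *
go([.568,-.057,.1],-5)
for n in('top','side'):
    p,d=snapshot(n);cv2.imwrite(f'pics/c{n}.png',p[:,:,::-1])
    m=mask(p,(165,179),100,100,255,(200,180,345,240) if n=='top' else (220,160,330,245))
    c=big(m);print(n,len(c),ray(n,cen(c),.122).round(4),cv2.minEnclosingCircle(ray(n,c,.122)[:,:2].astype(np.float32)),np.percentile(pts(n,d,m)[:,2],[5,50,95]).round(3))
    if n=='side':
        P=pts(n,d,np.full(d.shape,255,np.uint8));w=P[(abs(P[:,2]-.122)<.009)&(np.hypot(P[:,0]-.55,P[:,1]-.091)<.04)][:,:2];print('can top',len(w),cv2.minAreaRect(w.astype(np.float32)))
a=cv2.imread('pics/ctop.png')[120:300,190:370];b=cv2.imread('pics/cside.png')[150:330,190:370]
cv2.imwrite('pics/c.png',cv2.resize(np.hstack([a,b]),(800,400),interpolation=2))
E
```

```text
clock: 17.63
tool_pos: [0.566, -0.0598, 0.2177]
eef_rot: [0.999, -0.046, -0.001, 0.001]
contact_force: [1.2, -0.7, -0.1]
opening: 1.0
finger_force: 0.0
clock: 18.3
tool_pos: [0.5682, -0.0566, 0.1663]
eef_rot: [0.999, -0.043, 0.001, -0.0]
contact_force: [-0.9, 0.9, -0.7]
opening: 1.0
finger_force: 0.0
t 18.30 pos [ 0.5682 -0.0566  0.1663] th -4.95 tilt [ 0.001 -0.   ] op 1.000 f 0.0 F [-0.9  0.9 -0.7]
  now axes [-0.0003  0.0004  0.0663] turn(tool z) 0.0008 after turn [-0.0002  0.0004  0.0663]
top 56 [[0.612  0.0851 0.122 ]] ((0.6122399568557739, 0.08543626219034195), 0.028922729194164276) [0.083 0.122 0.127]
side 44 [[0.6215 0.076  0.122 ]] ((0.6174747943878174, 0.07677145302295685), 0.030646510422229767) [0.114 0.122 0.224]
can top 133 ((0.5337992310523987, 0.08752285689115524), (0.052771955728530884, 0.02188538759946823), 85.05325317382812)
```

View pics/c.png

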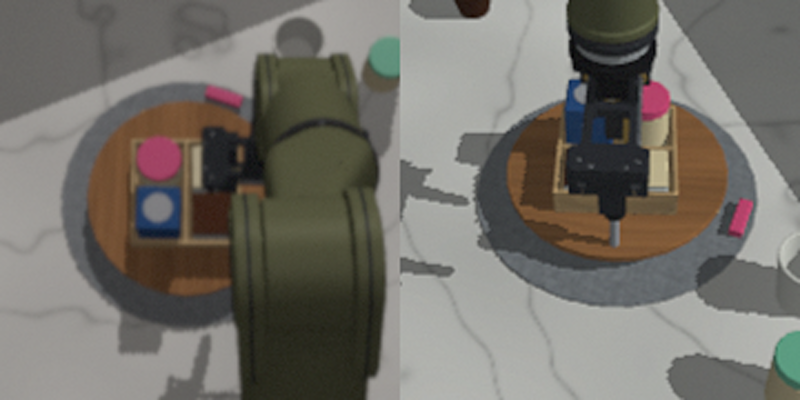

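Jar and canister stand side by side at (158,157) and (158,210), and the gripper hangs above the knob. I lower and grip the knob.

```bash
python3 -m inch '1 0 0 .008 0 0 0;1 0 0 .014 0 0 0;1 0 0 .016 0 0 0;1 0 0 .014 0 0 0;1 0 0 .009 0 0 0;1 0 0 .004 0 0 0;1 0 0 .001 0 0 0;1 0 0 0 0 0 0;.3 0 0 0 0 0 0;0 0 0 0 0 0 0;-.4 0 0 0 0 0 0;-1 0 0 0 0 0 0;-1 0 0 0 0 0 0;-1 0 0 0 0 0 0;-1 0 0 0 0 0 0;-1 0 0 0 0 0 0' 20; python3 - <<'E'
from h import *
go([.568,-.057,.1],-5)
C=np.array([.5785,.0545]);J=np.array([.613,.0858])-C;B=np.array([.7181,-.0065])-C;k=get_state()['tool_pos'][:2]-C
a=lambda v:np.degrees(np.arctan2(v[1],v[0]))
D=a(B)-a(J);print('jar',a(J),'bar',a(B),np.hypot(*B),'turn',D,'knob ang',a(k),np.hypot(*k))
th=np.radians(-5);prev=k
for f in np.linspace(0,1,9)[1:]:
    t=np.radians(D*f);q=np.array([[np.cos(t),-np.sin(t)],[np.sin(t),np.cos(t)]])@k;d=q-prev;prev=q
    print(np.round([d[0]*np.cos(th)+d[1]*np.sin(th),d[0]*np.sin(th)-d[1]*np.cos(th)],4),(q+C).round(4))
E
```

```text
clock: 19.73
tool_pos: [0.5677, -0.0569, 0.0997]
eef_rot: [0.999, -0.043, 0.0, 0.0]
contact_force: [1.1, 0.7, -0.9]
opening: 0.416
finger_force: 0.0
t 19.73 pos [ 0.5677 -0.0569  0.0997] th -4.98 tilt [ 0. -0.] op 0.416 f 0.0 F [ 1.1  0.7 -0.9]
  now axes [ 0.0003  0.0001 -0.0003] turn(tool z) 0.0004 after turn [ 0.0003  0.0001 -0.0003]
jar 42.215772714398454 bar -23.603535841326014 0.152345528322954 turn -65.81930855572446 knob ang -95.54761141738302 0.11190297949416757
[-0.016  -0.0013] [ 0.5519 -0.0542]
[-0.0157 -0.0036] [ 0.5366 -0.0493]
[-0.015  -0.0058] [ 0.5222 -0.0422]
[-0.014  -0.0079] [ 0.5089 -0.0331]
[-0.0127 -0.0098] [ 0.4971 -0.0223]
[-0.0112 -0.0115] [ 0.4869 -0.0098]
[-0.0094 -0.013 ] [0.4787 0.0039]
[-0.0075 -0.0142] [0.4725 0.0187]
```

```bash
python3 -m inch '-1 0 0 0 0 0 0;-1 0 0 0 0 0 0;-1 0 0 0 0 0 0;-1 0 0 0 0 0 0;-1 0 0 0 0 0 0;-1 0 0 0 0 0 0' 20; python3 -m inch '-1 -.003 -.0001 0 0 0 0;-1 -.006 -.0005 0 0 0 0;-1 -.007 -.0007 0 0 0 0;-1 -.008 -.0017 0 0 0 0;-1 -.0077 -.0019 0 0 0 0;-1 -.0075 -.0028 0 0 0 0;-1 -.0075 -.003 0 0 0 0;-1 -.0071 -.0038 0 0 0 0;-1 -.0069 -.0041 0 0 0 0;-1 -.0065 -.0048 0 0 0 0;-1 -.0062 -.005 0 0 0 0;-1 -.0057 -.0057 0 0 0 0;-1 -.0055 -.0058 0 0 0 0;-1 -.0048 -.0064 0 0 0 0;-1 -.0046 -.0066 0 0 0 0;-1 -.003 -.0053 0 0 0 0;-1 -.0025 -.0047 0 0 0 0;-1 -.001 -.0022 0 0 0 0;-1 0 0 0 0 0 0'; python3 - <<'E'
from h import *
go([.4725,.0187,.1],-5)
for n in('top','side'):
    p,d=snapshot(n);cv2.imwrite(f'pics/d{n}.png',p[:,:,::-1])
    for z,roi in((.122,(240,180,330,240) if n=='top' else (220,160,338,255)),(.016,(270,150,310,178) if n=='top' else (333,230,360,262))):
        m=mask(p,(160,179),100,80,255,roi)
        c=big(m);print(n,len(c),ray(n,cen(c),z).round(4),cv2.minEnclosingCircle(ray(n,c,z)[:,:2].astype(np.float32)),np.percentile(pts(n,d,m)[:,2],[5,50,95]).round(3))
a=cv2.imread('pics/dtop.png')[120:300,190:370];b=cv2.imread('pics/dside.png')[150:330,190:370]
cv2.imwrite('pics/d.png',cv2.resize(np.hstack([a,b]),(800,400),interpolation=2))
E
```

```text
clock: 20.23
tool_pos: [0.5677, -0.0561, 0.0997]
eef_rot: [0.999, -0.043, 0.0, -0.0]
contact_force: [0.6, 2.4, 0.5]
opening: 0.266
finger_force: 20.0
clock: 21.82
tool_pos: [0.4701, 0.0179, 0.0996]
eef_rot: [0.999, -0.043, -0.003, -0.0]
contact_force: [-5.0, -1.6, 3.8]
opening: 0.264
finger_force: 20.0
t 21.82 pos [0.4701 0.0179 0.0996] th -4.88 tilt [-0.006  0.   ] op 0.264 f 20.0 F [-5.  -1.6  3.8]
  now axes [ 0.0023 -0.001  -0.0004] turn(tool z) 0.0020 after turn [ 0.0023 -0.001  -0.0004]
top 55 [[0.6182 0.037  0.122 ]] ((0.6205865740776062, 0.037130553275346756), 0.028131773695349693) [0.117 0.122 0.127]
top 37 [[ 0.7179 -0.0052  0.016 ]] ((0.7197942137718201, -0.005717418156564236), 0.025083789601922035) [0.01  0.016 0.023]
side 61 [[0.6198 0.0303 0.122 ]] ((0.6198177337646484, 0.030908748507499695), 0.03204302489757538) [0.112 0.121 0.124]
side 40 [[ 0.7172 -0.0098  0.016 ]] ((0.716765284538269, -0.009071575477719307), 0.028116168454289436) [0.003 0.015 0.018]
```

View pics/d.png

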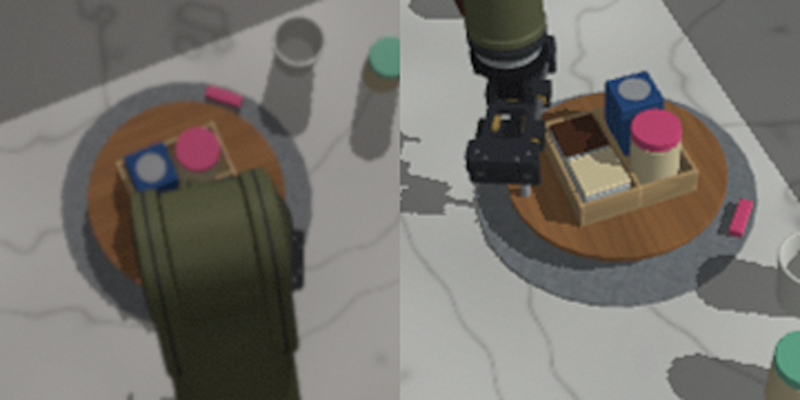

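The jar at (197,150) now lies on the line from the axis to the bar at (223,97), about 1–2 mm off. The knob is still gripped and both tins are in place. I let it settle and hand in.

```bash
python3 -m inch '-1 0 0 0 0 0 0;-1 0 0 0 0 0 0;-1 0 0 0 0 0 0;-1 0 0 0 0 0 0;-1 0 0 0 0 0 0;-1 0 0 0 0 0 0;-1 0 0 0 0 0 0;-1 0 0 0 0 0 0;-1 0 0 0 0 0 0;-1 0 0 0 0 0 0'; python3 - <<'E'
from h import *
p,d=snapshot('top');m=mask(p,(160,179),100,80,255,(240,180,330,240));j=ray('top',cen(big(m)),.122)[0,:2]
C=np.array([.5785,.0545]);B=np.array([.7181,-.0065])-C;B/=np.hypot(*B);v=j-C
print(j,'along',v@B,'lateral',B[0]*v[1]-B[1]*v[0]);go([.4725,.0187,.1],-5)
lat=B[0]*v[1]-B[1]*v[0]
if abs(lat)<.006 and get_state()['finger_force']>10: print(r.finish_job())
E
```

```text
clock: 22.75
tool_pos: [0.4702, 0.0177, 0.0996]
eef_rot: [0.999, -0.043, -0.003, -0.0]
contact_force: [-5.6, -1.0, 4.5]
opening: 0.267
finger_force: 20.0
[0.61810838 0.0369283 ] along 0.04333047237612113 lateral -0.00024220405317943589
t 22.80 pos [0.4702 0.0177 0.0996] th -4.91 tilt [-0.005  0.001] op 0.265 f 20.0 F [-5.5 -0.5  2.8]
  now axes [ 0.0022 -0.0012 -0.0004] turn(tool z) 0.0016 after turn [ 0.0022 -0.0012 -0.0004]
the job is handed in; nothing more can be done
None
```

I handed the job in at 22.8 s: the pink jar and blue canister stand upright in the free half, the jar measured within about 2 mm of the line from the carousel axis to the pink bar, and the knob is still gripped at 20 N; the judge's verdict was not shown.

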